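# Put the small tub away in the pop-lid box

### The arm

A 6-joint arm with a two-finger parallel gripper is mounted at the origin on a cart in front of the work surface, level with it; the furniture and walls round the work are solid. World frame = base frame: x ahead of the robot, y to its left, z up, the work surface at z = 0. Lengths are in m, angles in rad, forces in N, time in s.
With the tool pointing down it reaches from about 0.425 to 0.95 m from the base axis. Payload 3.5 kg.
Tool frame: the origin (TCP) lies at the very end of the fingers, on their centre line; the grasp point (between the pads) lies 19 mm behind it (ctrl.tcp_to_grasp is the z of the grasp point in the tool frame, in m); z points along the fingers, y is the direction in which the jaws open and shut (so a half turn about z gives the same grasp; the last joint's range is limited). The gripper opens to 85 mm and grips with 20 to 120 N. Pads are 22 mm wide; open, the fingers measure 114 mm over their backs; the gripper's body (76 mm by 85 mm) begins 54 mm behind the grasp point. The pads swing forward as they close: fully open they stand 13 mm farther back than shut.
Start: joints at [1.187, 0.286, 1.577, -0, 1.279, -0.15], TCP at [0.156, 0.657, 0.231] pointing down, gripper open.
Joint ranges: [-2.77, 2.77], [-0.9, 2.22], [0.21, 2.48], [-1.53, 4.67], [0.24, 2.81], [-2.84, 2.84]. Speed limits (rad/s): [2.79, 2.79, 3.14, 3.14, 3.14, 3.14].

### API

Orientations are given as a unit quaternion [x, y, z, w].
In Python, from plant import ctrl gives the robot as it stands.
- The arm moves only by the tool drive_tool, never from a script. Its argument "motion" is a list that holds one entry, the list of rows, each a list of 5 numbers: the closure, from -1 (fully open) to 1 (shut), then the shift along the tool's x, y, z in mm, then the turn about the tool's z in degrees. In form: [[[grip, dx, dy, dz, yaw], ...]]. A call has exactly 8 rows; each row is the pose to reach, as a shift and turn from the pose commanded when the call began, along the tool's axes at that moment; what a row does not reach only later rows make up. A row lasts 1/12 s, in which the tool goes at most 41.7 mm and 7.16 degrees, less where a joint would pass 70% of its speed; a pose out of reach is approached as far as the arm can. A call with a gripper value outside its range is refused whole. The fingers move at their own pace and stop on an object; "grip_force" is the grip in N (left out, the last holds). Time passes only in rows, so rows that repeat a pose let the fingers close, or fill a call up. It gives the time, the measured TCP pose, the force and the opening at its end, in the units of the state.
- ctrl.get_state(): the state, without advancing time (a new reading comes with each control period).
- ctrl.read_camera(name): name is "scene" or "top" or "wrist"; returns the picture (384x512x3 uint8, red, green, blue); there is no depth.
- ctrl.camera_model(name): a dict with "fx", "fy", "cx", "cy" (pixels), "R" (3x3) and "t" (3): a world point X has camera coordinates R X + t. Camera axes: x right, y down, z forward; pixel columns grow to the right and rows downward; lengths in m; the calibration is good to about 2 mm. A picture is of the moment at which its call begins: read the wrist's pose just before it. camera_model takes no time and is no camera call; for the wrist camera it gives the pose at the moment of the call.
- ctrl.sign_off(): hands the job in, once; it reports no verdict.
Trained networks look in the newest picture that a camera, given by its name, has taken for a name from the list of things; names that differ only in an ending like _2 or _b are one class to them, and where a whole thing is asked for, a point or a joint stands for the part that bears it (a point fixed in the world has none). Each returns a list of dicts, best first, with "confidence" (0 to 1); they miss things now and then, are a little off and sometimes report something else, mostly with a low value. They report only what shows in the picture. A call takes as long as a camera call. They do not tell look-alikes from the thing itself.
- ctrl.silhouettes(target, camera): "mask" (384x512 bool, what is visible of it) and "extent" ([left, top, right, bottom] in pixels, round what is visible of it).
- ctrl.mark_of(target, camera): "position" ([column, row] in pixels: a listed point, or the origin of a listed thing).
The state is a dict: "time": time; "qpos": joint angles; "dq": joint speeds; "joint_efforts": joint torques, N m; "eef_pos": TCP position; "tcp_rot": TCP orientation; "contact_force": force on the tool from outside, world axes, zero at the start; "wrist_torque": the same for the moment, N m; "opening": opening from 0.0 (shut) to 1.0 (fully open).
Only numpy, scipy, OpenCV 4.12 (cv2) and the standard library are available. Lean on these libraries where they do the work, as an engineer would, in place of code of your own. Each camera call takes 0.05 s, during which the arm holds its last target. There are 200 camera calls.

### The job

Put the smallest of the three lidded tubs away in the pop-lid storage box: press the steel thumb latch on the front of the box so that its sprung lid pops right open, set the tub down upright on the floor of the box (do not drop it in) and let go, then swing the lid shut and push its front edge down until the latch snaps over it and keeps it shut. Leave the other two tubs where they stand.

Things in the scene. Friction and masses are not known exactly. Their poses are not given: they have to be found in the camera images.
- storage_box: White plastic box with a grey lid, stuck fast to the table by four rubber feet; 132 mm deep (x), 164 mm wide (y), 76 mm high with the lid shut. Origin: centre of its underside, on the table. Its -x side is the front, which faces roughly toward the robot; +y is its left as seen from the robot. Inside 124 mm (x) by 156 mm (y), walls 4 mm, rim 68 mm above the table.
- box_floor (a point): Centre of the box's inner floor, 10 mm above the table, 58 mm below the rim. Same axes as the box.
- lid_hinge (a point): Middle of the lid's hinge axis, along the box's rear top edge: 68 mm behind the box's origin (+x) and 72 mm above the table. Same axes as the box.
- lid (a joint): Angle of the lid about the rear hinge, rad. 0: shut and held by the latch. It can be pushed about 3 mm (0.022 rad) beyond. A spring throws it open to its stop at 1.65 (just past upright) as soon as the latch lets go; it takes about 1.5 N at the front edge to swing it down until it meets the latch's nose (0.09), and about 5 N to push it past the nose.
- lid_front (a point): Point on the lid's upper face, on its centre line, 130 mm from the hinge axis; its z axis is the lid's outward normal. The lid is a grey plate 134 mm long, 166 mm wide, 6 mm thick, its top 4 mm above the hinge axis when shut; a 6 mm bar at the middle of its front edge, 139 mm from the hinge, is what the latch holds.
- latch (a joint): Angle of the thumb latch, rad. 0: at rest, its nose over the lid's bar. Pressing the pad down turns it, up to 0.32; the nose lets go of the bar at about 0.12. It springs back by itself. At rest its steel upright, 44 mm wide, stands 14 mm above the shut lid, 2 to 15 mm in front of the plate's front edge.
- latch_pad (a point): Middle of the upper face of the latch's thumb pad, a level ribbed steel plate 34 mm (x) by 44 mm (y) that juts out from the front of the box, 100 mm in front of the box's origin and 57 mm above the table. The latch lets go when the pad is pressed down about 4 mm (about 4 N); its stop is at 9 mm (6 N).
- small_tub: The tub to put away: the smallest of the three, white with a red press-on lid that does not come off, 61 mm across the lid and 58 mm across the body, 42 mm high, about 0.09 kg. Origin: centre of its underside; z is up. It may stand in any of three places on the table.
- low_tub: Bystander tub with a blue lid, 73 mm across, 47 mm high. Origin: centre of its underside. Not to be moved.
- tall_tub: Bystander tub, all white, 73 mm across, 64 mm high. Origin: centre of its underside. Not to be moved.
There are look-alikes about, which are no part of the job. Leave any green or turquoise look-alike of the small_tub alone.

How it is judged:
By the outcome, as a careful person would: the job done as asked, in the order asked, and still so for the second after the job is handed in, with the robot touching nothing.
It also fails if it takes over 70 s, if anything falls off the work surface, if the arm or the gripper's body presses on something with over 40 N, if the wrist force passes 120 N, or if a joint passes its speed limit or range.

## Working session

There is one attempt and no reset: what is moved stays moved. The work goes in short steps, Python scripts to look and compute and a tool call to move; the robot and the scene stay as the last step left them, time stands still between calls to the robot, and variables do not carry over. Pictures are saved under pics/ and viewed, on a budget of 10 in all, crops included, one or two more only if the job needs it, and the job is handed in when it is done.

Besides the shell and the picture viewer there is one more tool, called after ">>>" by a JSON object that holds its "method" and its "body". drive_tool: Moves the arm, as the interface text tells. Its arguments: {"type":"object","properties":{"motion":{"type":"array","items":{"type":"array","items":{"type":"array","items":{"type":"number"}}}},"grip_force":{"type":"number"}},"required":["motion"]}

```bash
mkdir -p pics; cat > h.py <<'E'
import numpy as np, cv2
from plant import ctrl
def onplane(m,px,z):
    R=np.array(m["R"]);t=np.array(m["t"]);c=-R.T@t
    d=R.T@np.array([(px[0]-m["cx"])/m["fx"],(px[1]-m["cy"])/m["fy"],1.])
    return c+d*(z-c[2])/d[2]
def proj(m,X):
    p=np.array(m["R"])@np.array(X)+np.array(m["t"]);return np.array([m["fx"]*p[0]/p[2]+m["cx"],m["fy"]*p[1]/p[2]+m["cy"]])
def snap(n,f):
    im=ctrl.read_camera(n);cv2.imwrite("pics/"+f,im[:,:,::-1]);return im
E
python3 - <<'E'
from h import *
a=snap("top","t0.png")
m=ctrl.camera_model("top")
zs=dict(small_tub=0,low_tub=0,tall_tub=0,storage_box=0,box_floor=.01,lid_hinge=.072,lid_front=.076,latch_pad=.057)
def rep(c,m):
  for k,z in zs.items():
    for r in ctrl.mark_of(k,c)[:3]:
      print(c,k,round(r["confidence"],2),np.round(r["position"],1),np.round(onplane(m,r["position"],z),4))
rep("top",m)
b=snap("scene","s0.png");rep("scene",ctrl.camera_model("scene"))
cv2.imwrite("pics/both0.png",cv2.resize(np.vstack([a,b])[:,:,::-1],None,fx=.78,fy=.78))
print(ctrl.get_state())
E
```

```text
top small_tub 0.95 [220.1 192.2] [0.5213 0.1046 0.    ]
top small_tub 0.88 [221.6 238.8] [0.3889 0.0958 0.    ]
top small_tub 0.84 [259.3 129.6] [ 0.7055 -0.0026  0.    ]
top low_tub 0.85 [176.9 238.8] [0.3853 0.223  0.    ]
top tall_tub 0.68 [347.3 245.4] [ 0.3804 -0.2606  0.    ]
top storage_box 0.75 [305.1 171.2] [ 0.5882 -0.1371  0.    ]
top lid_hinge 0.64 [306.  139.5] [ 0.666  -0.1305  0.072 ]
top lid_front 0.83 [308.  191.4] [ 0.5253 -0.1382  0.076 ]
top latch_pad 0.5 [303.9 205.6] [ 0.4877 -0.1299  0.057 ]
scene small_tub 0.85 [193.4 160.9] [0.5106 0.2353 0.    ]
scene small_tub 0.75 [218.8 179.1] [0.5098 0.1123 0.    ]
scene small_tub 0.66 [193.7 203.4] [0.3877 0.0953 0.    ]
scene low_tub 0.9 [164.9 179.3] [0.3923 0.2388 0.    ]
scene tall_tub 0.76 [277.2 278.8] [ 0.3645 -0.2558  0.    ]
scene storage_box 0.56 [292.8 207.2] [ 0.5796 -0.1354  0.    ]
scene storage_box 0.42 [280.8 203.8] [ 0.5654 -0.1002  0.    ]
scene lid_hinge 0.77 [309.1 175.5] [ 0.6582 -0.1277  0.072 ]
scene lid_front 0.89 [287.2 203.5] [ 0.527  -0.1503  0.076 ]
scene latch_pad 0.69 [273.6 213.1] [ 0.4875 -0.1353  0.057 ]
{'time': 0.9, 'qpos': array([ 1.18700196e+00,  2.86270468e-01,  1.57667804e+00, -8.09950236e-07,
        1.27858569e+00, -1.49956068e-01]), 'dq': array([ 0.00065658, -0.00060257, -0.00044431,  0.00033665,  0.00125211,
       -0.00013038]), 'joint_efforts': array([-7.03579790e-04, -4.05970681e+01, -2.92940873e+01, -1.34014163e-04,
        5.63679714e-04, -1.84851188e-07]), 'eef_pos': array([0.15634856, 0.65664225, 0.23135648]), 'tcp_rot': array([1.16652831e-01, 9.93172752e-01, 2.80923113e-05, 8.08239481e-06]), 'contact_force': array([ 5.65460466e-04, -5.75181408e-01, -4.94110660e-01]), 'wrist_torque': array([ 0.0025237 ,  0.00896358, -0.01577807]), 'opening': 0.9992575319699226}
```

View pics/both0.png

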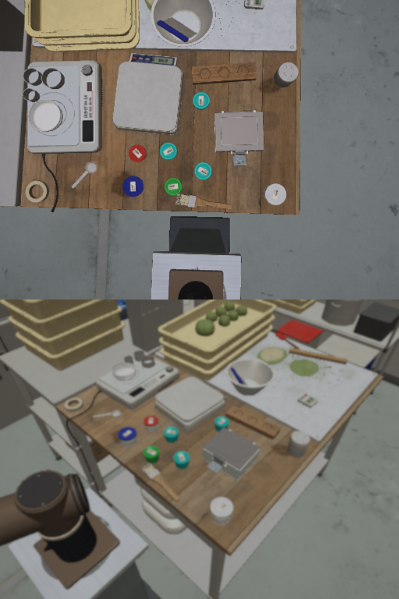

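```bash
cat > m1.py <<'E'
from h import *
for c in("top","scene"):
  im=ctrl.read_camera(c);m=ctrl.camera_model(c)
  hsv=cv2.cvtColor(im,cv2.COLOR_RGB2HSV)
  msk=(((hsv[...,0]<8)|(hsv[...,0]>172))&(hsv[...,1]>130)&(hsv[...,2]>70)).astype(np.uint8)
  n,l,s,ce=cv2.connectedComponentsWithStats(msk)
  for i in range(1,n):
    if s[i,4]>60: print(c,s[i],ce[i].round(1),onplane(m,ce[i],.042).round(4), np.round(np.diff([onplane(m,(s[i,0],ce[i][1]),.042),onplane(m,(s[i,0]+s[i,2],ce[i][1]),.042)],axis=0),3))
  for k in("lid","storage_box"):
    for r in ctrl.silhouettes(k,c)[:2]:
      mk=r["mask"].astype(np.uint8);cs=max(cv2.findContours(mk,0,1)[0],key=cv2.contourArea)
      rc=cv2.minAreaRect(cs);q=cv2.boxPoints(rc);print(c,k,round(r["confidence"],2),mk.sum(),q.round(1).tolist())
      if c=="top": 
        w=np.array([onplane(m,p,.076)[:2] for p in q]);print(w.round(3).tolist(),w.mean(0).round(4),np.degrees(np.arctan2(*(w[1]-w[0])[::-1])).round(1),np.linalg.norm(w[1]-w[0]),np.linalg.norm(w[2]-w[1]))
  if c=="top":
    cv2.imwrite("pics/c1.png",cv2.resize(im[110:270,130:370,::-1],None,fx=3.2,fy=3.2,interpolation=cv2.INTER_CUBIC))
E
python3 m1.py
```

```text
top [165 185  22  23 312] [175.6 196. ] [0.5049 0.2228 0.042 ] [[ 0.002 -0.061  0.   ]]
top lid 0.84 3081 [[274.79998779296875, 142.39999389648438], [336.70001220703125, 140.6999969482422], [338.1000061035156, 192.1999969482422], [276.29998779296875, 193.89999389648438]]
[[0.655, -0.046], [0.664, -0.213], [0.525, -0.219], [0.516, -0.054]] [ 0.5902 -0.1329] -86.9 0.16656584317303127 0.13881018729030692
scene [ 354   26   60   30 1039] [382.2  40.6] [1.5911 0.1586 0.042 ] [[ 0.185 -0.201  0.   ]]
scene [184 149  19  13 137] [193.2 155.3] [0.502  0.2194 0.042 ] [[ 0.042 -0.045  0.   ]]
scene lid 0.62 2070 [[259.29998779296875, 189.10000610351562], [279.8999938964844, 155.6999969482422], [333.0, 188.39999389648438], [312.3999938964844, 221.8000030517578]]
scene storage_box 0.7 3214 [[249.60000610351562, 206.5], [277.5, 156.3000030517578], [336.8999938964844, 189.3000030517578], [308.8999938964844, 239.5]]
```

View pics/c1.png

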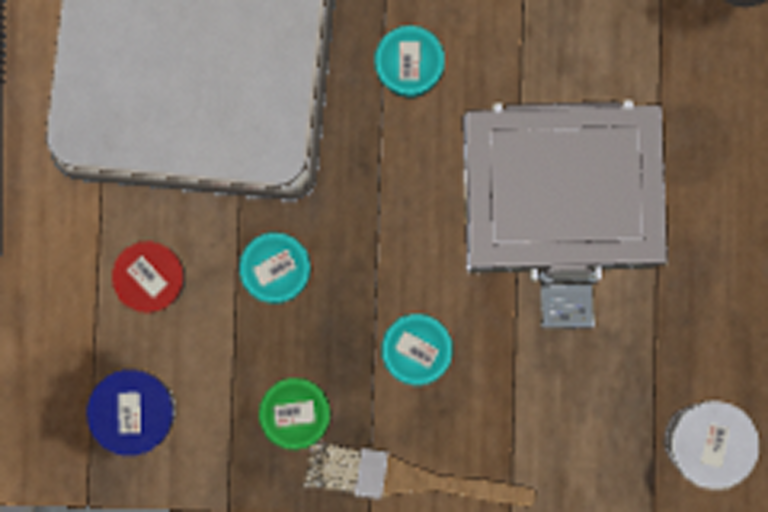

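>>> {"method": "drive_tool", "body": {"motion": [[[-1, -35, -27, 4, -3], [-1, -70, -54, 8, -6], [-1, -105, -81, 12, -9], [-1, -140, -108, 15, -12], [-1, -175, -135, 15, -16], [-1, -210, -162, 15, -16], [-1, -245, -190, 15, -16], [-1, -270, -212, 15, -16]]]}}

```text
time: 1.87
eef_pos: [0.3646, 0.3948, 0.2166]
tcp_rot: [-0.023, 1.0, 0.0, 0.0]
contact_force: [0.5, 0.4, -0.0]
opening: 1.001
```

```bash
cat >> h.py <<'E'
from scipy.spatial.transform import Rotation as Ro
BO=np.array([.5885,-.133,0]);BY=2.8
def box(p): return BO+Ro.from_euler('z',BY,degrees=True).apply(p)
def go(T,yawdeg=None):
    s=ctrl.get_state();R=Ro.from_quat(s["tcp_rot"]);p=np.array(s["eef_pos"])
    d=R.inv().apply(np.array(T)-p)*1000;ty=R.apply([0,1,0]);a=np.degrees(np.arctan2(ty[1],ty[0]))
    print("t",round(s["time"],2),"tcp",p.round(4),"yang",a.round(2),"q",np.round(s["qpos"],2),"F",np.round(s["contact_force"],1),"op",round(s["opening"],3))
    print("delta mm",d.round(1),"yaw",None if yawdeg is None else round(-(yawdeg-a),1))
E
python3 -c "
from h import *
go([.504,.2215,.2],92.8)"
```

```text
t 1.87 tcp [0.3646 0.3948 0.2166] yang 92.62 q [ 0.64 -0.01  1.93 -0.    1.22 -0.98] F [ 0.5  0.4 -0. ] op 1.001
delta mm [-131.3 -179.5   16.6] yaw -0.2
```

>>> {"method": "drive_tool", "body": {"motion": [[[-1, -22, -30, 3, 0], [-1, -44, -60, 6, 0], [-1, -66, -90, 9, 0], [-1, -88, -120, 12, 0], [-1, -110, -150, 16, 0], [-1, -131, -179, 16, 0], [-1, -131, -179, 16, 0], [-1, -131, -179, 16, 0]]]}}

```text
time: 2.53
eef_pos: [0.5035, 0.2222, 0.2004]
tcp_rot: [-0.021, 1.0, 0.0, -0.0]
contact_force: [-0.4, 0.4, -0.2]
opening: 1.002
```

```bash
python3 - <<'E'
from h import *
m=ctrl.camera_model("wrist");im=snap("wrist","w1.png")
hsv=cv2.cvtColor(im,cv2.COLOR_RGB2HSV)
msk=(((hsv[...,0]<8)|(hsv[...,0]>172))&(hsv[...,1]>120)&(hsv[...,2]>50)).astype(np.uint8)
c=max(cv2.findContours(msk,0,1)[0],key=cv2.contourArea);e=cv2.fitEllipse(cv2.convexHull(c));print(e,cv2.boundingRect(c),onplane(m,e[0],.042).round(4))
for k,z in dict(small_tub=0,latch_pad=.057,lid_front=.076,storage_box=0).items():
  for r in ctrl.mark_of(k,"wrist")[:2]: print(k,r["confidence"],r["position"],onplane(m,r["position"],z).round(4))
go(box([-.108,0,.12]),92.8)
E
```

```text
((252.20504760742188, 173.05093383789062), (60.250736236572266, 61.593875885009766), 94.22245788574219) (222, 143, 62, 61) [0.5043 0.2219 0.042 ]
small_tub 0.93 [31.4, 104.0] [ 0.4499 -0.0132  0.    ]
small_tub 0.92 [249.9, 164.8] [0.5063 0.2193 0.    ]
t 2.78 tcp [0.5018 0.2247 0.2004] yang 92.72 q [ 0.24  0.04  1.92  0.    1.19 -1.38] F [-0.2 -0.5 -0.5] op 0.999
delta mm [  38.4 -361.6   80.3] yaw -0.1
```

View pics/w1.png

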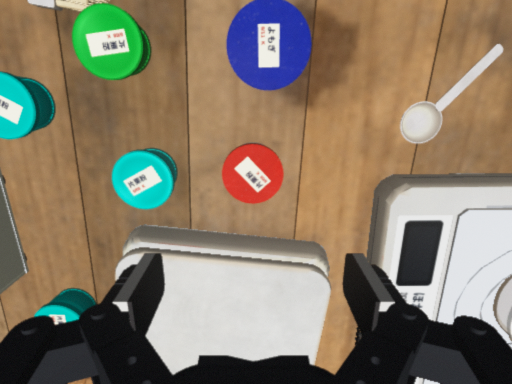

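>>> {"method": "drive_tool", "body": {"motion": [[[1, 4, -40, 0, 0], [1, 8, -80, 0, 0], [1, 12, -120, 0, 0], [1, 17, -160, 0, 0], [1, 23, -200, 0, 0], [1, 29, -240, 0, 0], [1, 34, -280, 0, 0], [1, 38, -320, 0, 0]]], "grip_force": 30}}

```text
time: 3.45
eef_pos: [0.4786, -0.0984, 0.2007]
tcp_rot: [-0.024, 1.0, -0.0, 0.0]
contact_force: [0.8, 0.3, 0.1]
opening: -0.0
```

>>> {"method": "drive_tool", "body": {"motion": [[[1, 0, -25, 5, 0], [1, 0, -42, 20, 0], [1, 0, -42, 20, 0], [1, 0, -42, 20, 0], [1, 0, -42, 20, 0], [1, 0, -42, 20, 0], [1, 0, -42, 20, 0], [1, 0, -42, 20, 0]]]}}

```text
time: 4.12
eef_pos: [0.4815, -0.1389, 0.1809]
tcp_rot: [-0.024, 1.0, -0.0, 0.0]
contact_force: [-1.1, 0.6, 0.5]
opening: -0.001
```

```bash
python3 - <<'E'
from h import *
m=ctrl.camera_model("wrist");im=snap("wrist","w2.png")
for k,z in dict(latch_pad=.057,lid_front=.076,lid_hinge=.072,storage_box=0).items():
  for r in ctrl.mark_of(k,"wrist")[:2]: print(k,round(r["confidence"],2),r["position"],onplane(m,r["position"],z).round(4))
for r in ctrl.silhouettes("latch","wrist")[:1]:
  c=max(cv2.findContours(r["mask"].astype(np.uint8),0,1)[0],key=cv2.contourArea)
  for p in cv2.boxPoints(cv2.minAreaRect(c)): print("latch",p.round(1),onplane(m,p,.057).round(4))
for x,y in((-.083,.022),(-.083,-.022),(-.117,-.022),(-.117,.022)):print("pred",proj(m,box([x,y,.057])).round(1))
go(box([-.108,0,.12]),92.8)
E
```

```text
latch_pad 0.79 [253.3, 190.2] [ 0.4887 -0.1379  0.057 ]
latch_pad 0.36 [124.5, 52.9] [ 0.3804 -0.2435  0.057 ]
lid_front 0.67 [247.1, 238.5] [ 0.5273 -0.1415  0.076 ]
lid_hinge 0.63 [255.3, 352.5] [ 0.659  -0.1279  0.072 ]
latch [226. 171.] [ 0.4721 -0.1626  0.057 ]
latch [278. 171.] [ 0.4699 -0.117   0.057 ]
latch [278. 232.] [ 0.529  -0.1128  0.057 ]
latch [226. 232.] [ 0.5312 -0.1616  0.057 ]
pred [277.4 207.7]
pred [229.3 207.8]
pred [228.2 171.8]
pred [278.3 171.7]
t 4.42 tcp [ 0.4811 -0.1397  0.1804] yang 92.62 q [-0.49 -0.05  2.04 -0.    1.15 -2.1 ] F [-0.3  1.5 -0.7] op -0.005
delta mm [ 0.4  1.5 60.4] yaw -0.2
```

View pics/w2.png

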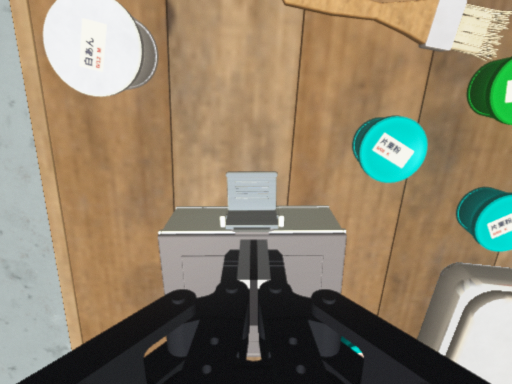

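>>> {"method": "drive_tool", "body": {"motion": [[[1, 4, 1, 25, 0], [1, 4, 1, 50, 0], [1, 4, 1, 75, 0], [1, 4, 1, 95, 0], [1, 4, 1, 110, 0], [1, 4, 1, 116, 0], [1, 4, 1, 118, 0], [1, 4, 1, 118, 0]]]}}

```text
time: 5.08
eef_pos: [0.4771, -0.1391, 0.0624]
tcp_rot: [-0.023, 1.0, 0.0, -0.0]
contact_force: [-0.3, -0.4, -0.2]
opening: -0.0
```

>>> {"method": "drive_tool", "body": {"motion": [[[1, 0, 0, 4, 0], [1, 0, 0, 7, 0], [1, 0, 0, 9, 0], [1, 0, 0, 11, 0], [1, 0, 0, 13, 0], [1, 0, 0, 13, 0], [1, 0, 0, 13, 0], [1, 0, 0, 13, 0]]]}}

```text
time: 5.75
eef_pos: [0.4776, -0.1395, 0.0499]
tcp_rot: [-0.023, 1.0, -0.001, 0.001]
contact_force: [-1.1, -1.8, 4.2]
opening: -0.0
```

```bash
python3 - <<'E'
from h import *
go(box([-.112,0,.057]),92.8)
snap("scene","s3.png")
for r in ctrl.mark_of("lid_front","scene")[:2]: print(r)
print(proj(ctrl.camera_model("scene"),box([.068,0,.2])))
E
```

```text
t 5.75 tcp [ 0.4776 -0.1395  0.0499] yang 92.61 q [-0.49  0.13  2.13 -0.    0.88 -2.1 ] F [-1.1 -1.8  4.2] op -0.0
delta mm [ 0.9  1.1 -7.1] yaw -0.2
{'position': [302.2, 156.7], 'confidence': 0.77}
{'position': [292.0, 204.9], 'confidence': 0.33}
[314.21775157 143.79198085]
```

View pics/s3.png

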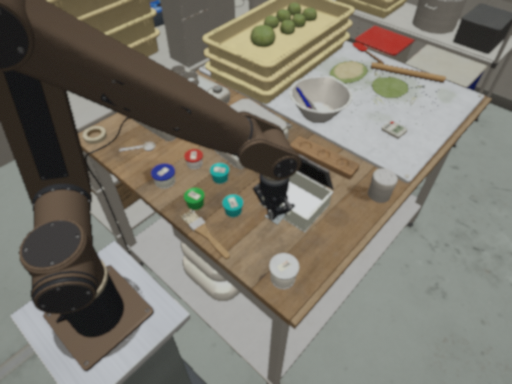

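The lid is open: the scene picture shows it upright at (315,172) with the white inside of the box at (310,203). Next I go back to the tub.

>>> {"method": "drive_tool", "body": {"motion": [[[1, 2, 0, -15, 0], [1, 2, 0, -50, 0], [1, 2, 0, -90, 0], [-1, 2, 15, -120, 0], [-1, 0, 50, -130, 0], [-1, -5, 90, -130, 0], [-1, -8, 130, -130, 0], [-1, -12, 170, -130, 0]]]}}

```text
time: 6.52
eef_pos: [0.4803, 0.0334, 0.1787]
tcp_rot: [-0.022, 1.0, 0.001, -0.0]
contact_force: [1.2, -0.4, -0.2]
opening: 0.706
```

```bash
python3 -c "
from h import *
go([.5043,.2219,.1],92.8)"
```

```text
t 6.52 tcp [0.4803 0.0334 0.1787] yang 92.54 q [-0.14 -0.1   2.09  0.    1.15 -1.76] F [ 1.2 -0.4 -0.2] op 0.706
delta mm [-32.4 187.1  79. ] yaw -0.3
```

>>> {"method": "drive_tool", "body": {"motion": [[[-1, -6, 35, 10, 0], [-1, -12, 70, 20, 0], [-1, -18, 105, 35, 0], [-1, -24, 140, 50, 0], [-1, -30, 170, 65, 0], [-1, -32, 187, 79, 0], [-1, -32, 187, 79, 0], [-1, -32, 187, 79, 0]]]}}

```text
time: 7.18
eef_pos: [0.5028, 0.2201, 0.0982]
tcp_rot: [-0.024, 1.0, -0.0, -0.002]
contact_force: [-0.4, -0.3, 0.7]
opening: 1.002
```

```bash
python3 -c "
from h import *
go([.5043,.2219,.014],92.8)"
```

```text
t 7.18 tcp [0.5028 0.2201 0.0982] yang 92.73 q [ 0.23  0.16  1.98  0.    1.   -1.39] F [-0.4 -0.3  0.7] op 1.002
delta mm [-2.   1.7 84.2] yaw -0.1
```

>>> {"method": "drive_tool", "body": {"motion": [[[-1, -2, 2, 20, 0], [-1, -2, 2, 40, 0], [-1, -2, 2, 60, 0], [-1, -2, 2, 78, 0], [-1, -2, 2, 90, 0], [-1, -2, 2, 95, 0], [-1, -2, 2, 95, 0], [-1, -2, 2, 95, 0]]]}}

```text
time: 7.85
eef_pos: [0.5074, 0.2214, 0.0061]
tcp_rot: [-0.022, 1.0, 0.0, 0.001]
contact_force: [0.2, 0.0, 0.6]
opening: 1.0
```

>>> {"method": "drive_tool", "body": {"motion": [[[0, 0, 0, 0, 0], [1, 0, 0, 0, 0], [1, 0, 0, 0, 0], [1, 0, 0, 0, 0], [1, 0, 0, 0, 0], [1, 0, 0, 0, 0], [1, 0, 0, 0, 0], [1, 0, 0, 0, 0]]], "grip_force": 30}}

```text
time: 8.52
eef_pos: [0.5076, 0.2218, 0.0069]
tcp_rot: [-0.023, 1.0, -0.0, 0.001]
contact_force: [-1.7, -1.3, 5.7]
opening: 0.65
```

>>> {"method": "drive_tool", "body": {"motion": [[[1, 0, 0, -3, 0], [1, 0, 0, -10, 0], [1, 0, 0, -30, 0], [1, 0, 0, -55, 0], [1, 0, 0, -80, 0], [1, 0, 0, -110, 0], [1, 0, 0, -140, 0], [1, 0, 0, -150, 0]]]}}

```text
time: 9.18
eef_pos: [0.5091, 0.2225, 0.1608]
tcp_rot: [-0.023, 1.0, 0.001, 0.004]
contact_force: [0.2, 0.4, 0.4]
opening: 0.649
```

```bash
python3 - <<'E'
from h import *
im=snap("wrist","w4.png")
cv2.imwrite("pics/w4c.png",im[:,:,::-1])
go(box([-.004,0,.153]),92.8)
E
```

```text
t 9.23 tcp [0.5095 0.2226 0.161 ] yang 92.62 q [ 0.23  0.09  1.94  0.    1.1  -1.39] F [0.2 0.8 0.8] op 0.648
delta mm [ -58.6 -358.8    7.9] yaw -0.2
```

View pics/w4.png

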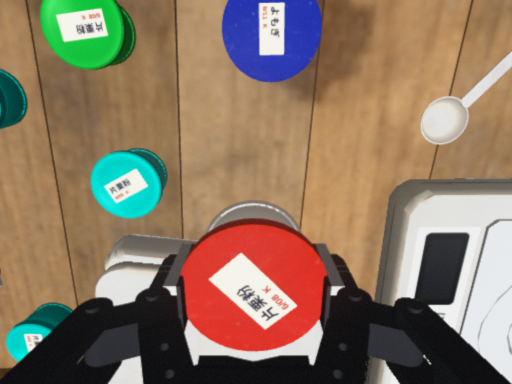

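>>> {"method": "drive_tool", "body": {"motion": [[[1, -5, -20, 0, 0], [1, -11, -55, 0, 0], [1, -18, -95, 0, 0], [1, -25, -135, 0, 0], [1, -32, -175, 0, 0], [1, -39, -215, 0, 0], [1, -46, -255, 0, 0], [1, -52, -290, 0, 0]]]}}

```text
time: 9.9
eef_pos: [0.5709, -0.0678, 0.1531]
tcp_rot: [-0.022, 1.0, 0.0, -0.001]
contact_force: [1.1, 0.5, -0.9]
opening: 0.653
```

>>> {"method": "drive_tool", "body": {"motion": [[[1, -4, -30, 0, 0], [1, -6, -52, 0, 0], [1, -7, -64, 3, 0], [1, -7, -69, 7, 0], [1, -7, -69, 7, 0], [1, -7, -69, 7, 0], [1, -7, -69, 7, 0], [1, -7, -69, 7, 0]]]}}

```text
time: 10.57
eef_pos: [0.5819, -0.1328, 0.1483]
tcp_rot: [-0.024, 1.0, 0.0, -0.0]
contact_force: [-0.5, 0.7, 0.0]
opening: 0.651
```

```bash
python3 - <<'E'
from h import *
im=snap("wrist","w5.png")
go(box([-.004,0,.022]),92.8)
E
```

```text
t 10.62 tcp [ 0.582  -0.133   0.1485] yang 92.7 q [-0.39  0.2   1.84  0.    1.1  -2.01] F [ 0.4  0.7 -0.8] op 0.651
delta mm [ -2.5  -0.4 126.5] yaw -0.1
```

View pics/w5.png

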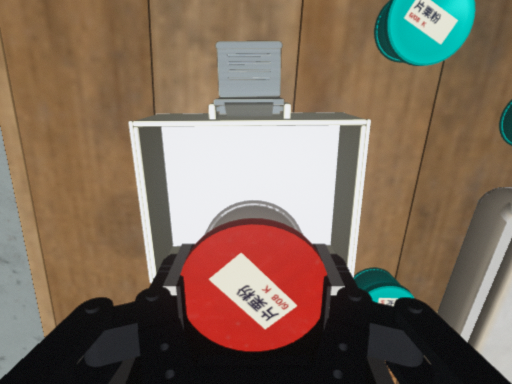

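The tub (red lid at (255,285)) is in the grip and centred between the box's side walls at columns 140 and 360. Lowering it now.

>>> {"method": "drive_tool", "body": {"motion": [[[1, 0, 0, 20, 0], [1, 0, 0, 45, 0], [1, 0, 0, 70, 0], [1, 0, 0, 95, 0], [1, 0, 0, 110, 0], [1, 0, 0, 118, 0], [1, 0, 0, 121, 0], [1, 0, 0, 121, 0]]]}}

```text
time: 11.28
eef_pos: [0.5821, -0.1339, 0.0273]
tcp_rot: [-0.023, 1.0, 0.0, -0.0]
contact_force: [0.1, 1.0, -0.8]
opening: 0.653
```

>>> {"method": "drive_tool", "body": {"motion": [[[1, 0, 0, 1, 0], [1, 0, 0, 2, 0], [1, 0, 0, 3, 0], [1, 0, 0, 4, 0], [1, 0, 0, 5, 0], [1, 0, 0, 6, 0], [1, 0, 0, 6, 0], [1, 0, 0, 6, 0]]]}}

```text
time: 11.95
eef_pos: [0.5818, -0.1342, 0.0212]
tcp_rot: [-0.023, 1.0, 0.0, -0.0]
contact_force: [0.2, -0.4, -0.8]
opening: 0.649
```

>>> {"method": "drive_tool", "body": {"motion": [[[1, 0, 0, 1, 0], [1, 0, 0, 1, 0], [1, 0, 0, 2, 0], [1, 0, 0, 2, 0], [1, 0, 0, 3, 0], [1, 0, 0, 3, 0], [1, 0, 0, 4, 0], [1, 0, 0, 4, 0]]]}}

```text
time: 12.62
eef_pos: [0.5818, -0.1342, 0.0171]
tcp_rot: [-0.023, 1.0, 0.0, -0.0]
contact_force: [0.9, 0.5, -0.6]
opening: 0.645
```

>>> {"method": "drive_tool", "body": {"motion": [[[1, 0, 0, 0.5, 0], [1, 0, 0, 1, 0], [1, 0, 0, 1, 0], [1, 0, 0, 1.5, 0], [1, 0, 0, 2, 0], [1, 0, 0, 2, 0], [1, 0, 0, 2, 0], [1, 0, 0, 2, 0]]]}}

```text
time: 13.28
eef_pos: [0.582, -0.1343, 0.0169]
tcp_rot: [-0.023, 1.0, 0.0, -0.0]
contact_force: [-4.3, 1.7, 10.8]
opening: 0.649
```

>>> {"method": "drive_tool", "body": {"motion": [[[1, 0, 0, -1.5, 0], [1, 0, 0, -1.5, 0], [1, 0, 0, -1.5, 0], [-1, 0, 0, -1.5, 0], [-1, 0, 0, -1.5, 0], [-1, 0, 0, -1.5, 0], [-1, 0, 0, -1.5, 0], [-1, 0, 0, -1.5, 0]]]}}

```text
time: 13.95
eef_pos: [0.5819, -0.1342, 0.0167]
tcp_rot: [-0.023, 1.0, 0.0, -0.0]
contact_force: [-0.1, 0.0, -0.6]
opening: 0.997
```

>>> {"method": "drive_tool", "body": {"motion": [[[-1, 0, 0, 0, 0], [-1, 0, 0, 0, 0], [-1, 0, 0, -10, 0], [-1, 0, 0, -40, 0], [-1, 0, 0, -75, 0], [-1, 0, 0, -110, 0], [-1, 0, 0, -130, 0], [-1, 0, 0, -130, 0]]]}}

```text
time: 14.62
eef_pos: [0.5856, -0.1356, 0.1547]
tcp_rot: [-0.023, 1.0, -0.003, 0.006]
contact_force: [-0.0, -0.6, 1.4]
opening: 1.002
```

```bash
python3 - <<'E'
from h import *
m=ctrl.camera_model("wrist");im=snap("wrist","w6.png")
hsv=cv2.cvtColor(im,cv2.COLOR_RGB2HSV)
msk=(((hsv[...,0]<8)|(hsv[...,0]>172))&(hsv[...,1]>120)&(hsv[...,2]>50)).astype(np.uint8)
c=max(cv2.findContours(msk,0,1)[0],key=cv2.contourArea);e=cv2.fitEllipse(cv2.convexHull(c));print(e,onplane(m,e[0],.052).round(4), box([0,0,.052]).round(4))
go(box([-.16,0,.2]),92.8)
E
```

```text
((255.65008544921875, 180.65057373046875), (71.02350616455078, 73.13690948486328), 89.63028717041016) [ 0.5786 -0.1339  0.052 ] [ 0.5885 -0.133   0.052 ]
t 14.67 tcp [ 0.5841 -0.1351  0.1514] yang 92.61 q [-0.4   0.2   1.84  0.    1.1  -2.01] F [-0.5 -0.5  0.5] op 1.001
delta mm [155.2   1.2 -49.7] yaw -0.2
```

View pics/w6.png

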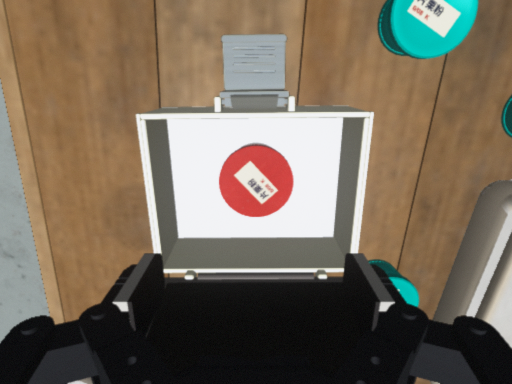

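The tub stands upright in the box: round red lid at (256,181), about 10 mm forward of centre. Next I go over and behind the raised lid.

>>> {"method": "drive_tool", "body": {"motion": [[[1, 0, 0, -25, 0], [1, 0, 0, -60, 0], [1, 0, 0, -95, 0], [1, 0, 0, -110, 0], [1, -30, 0, -112, 0], [1, -65, 0, -112, 0], [1, -95, 0, -112, 0], [1, -118, 0, -112, 0]]], "grip_force": 60}}

```text
time: 15.33
eef_pos: [0.7008, -0.1285, 0.2566]
tcp_rot: [-0.023, 1.0, 0.001, -0.001]
contact_force: [-0.4, -1.0, 0.4]
opening: 0.002
```

```bash
python3 - <<'E'
from h import *
go(box([.115,0,.197]),92.8)
r=124
P=lambda th:np.array([68-r*np.cos(th)+4*np.sin(th)+11,72+r*np.sin(th)+4*np.cos(th)])
for th in(1.65,1.57,1.4,1.25,1.1,.95,.8,.65,.5,.35,.25,.18,.12,.09,.05,0,-.02):print(th,P(th).round(1),"rel to (115,197): dx %.1f dz %.1f"%(115-P(th)[0],197-P(th)[1]))
snap("scene","s7.png")
E
```

```text
t 15.33 tcp [ 0.7008 -0.1285  0.2566] yang 92.61 q [-0.32  0.35  1.45  0.    1.34 -1.94] F [-0.4 -1.   0.4] op 0.002
delta mm [-2.7  0.9 59.6] yaw -0.2
1.65 [ 92.8 195.3] rel to (115,197): dx 22.2 dz 1.7
1.57 [ 82.9 196. ] rel to (115,197): dx 32.1 dz 1.0
1.4 [ 61.9 194.9] rel to (115,197): dx 53.1 dz 2.1
1.25 [ 43.7 190.9] rel to (115,197): dx 71.3 dz 6.1
1.1 [ 26.3 184.3] rel to (115,197): dx 88.7 dz 12.7
0.95 [ 10.1 175.2] rel to (115,197): dx 104.9 dz 21.8
0.8 [ -4.5 163.7] rel to (115,197): dx 119.5 dz 33.3
0.65 [-17.3 150.2] rel to (115,197): dx 132.3 dz 46.8
0.5 [-27.9 135. ] rel to (115,197): dx 142.9 dz 62.0
0.35 [-36.1 118.3] rel to (115,197): dx 151.1 dz 78.7
0.25 [-40.2 106.6] rel to (115,197): dx 155.2 dz 90.4
0.18 [-42.3  98.1] rel to (115,197): dx 157.3 dz 98.9
0.12 [-43.6  90.8] rel to (115,197): dx 158.6 dz 106.2
0.09 [-44.1  87.1] rel to (115,197): dx 159.1 dz 109.9
0.05 [-44.6  82.2] rel to (115,197): dx 159.6 dz 114.8
0 [-45.  76.] rel to (115,197): dx 160.0 dz 121.0
-0.02 [-45.1  73.5] rel to (115,197): dx 160.1 dz 123.5
```

View pics/s7.png

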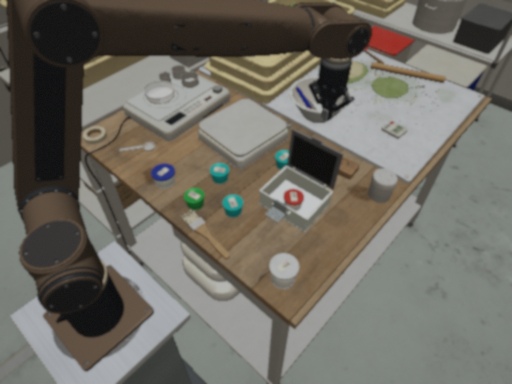

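>>> {"method": "drive_tool", "body": {"motion": [[[1, -3, 1, 15, 0], [1, -3, 1, 35, 0], [1, -3, 1, 53, 0], [1, -3, 1, 62, 0], [1, -3, 1, 62, 0], [1, 5, 1, 62, 0], [1, 12, 1, 62, 0], [1, 17, 1, 62, 0]]]}}

```text
time: 16.05
eef_pos: [0.6824, -0.1289, 0.1986]
tcp_rot: [-0.023, 1.0, -0.0, 0.001]
contact_force: [-0.4, 0.6, 0.1]
opening: 0.002
```

```bash
python3 -c "
from h import *
go(box([.115,0,.197]),92.8)"
```

```text
t 16.05 tcp [ 0.6824 -0.1289  0.1986] yang 92.6 q [-0.33  0.35  1.55 -0.    1.23 -1.95] F [-0.4  0.6  0.1] op 0.002
delta mm [-21.    0.6   1.6] yaw -0.2
```

>>> {"method": "drive_tool", "body": {"motion": [[[1, 11, 0, 2, 0], [1, 22, 0, 3, 0], [1, 32, 0, 4, 0], [1, 50, 0, 8, 0], [1, 60, 0, 11, 0], [1, 68, 0, 14, 0], [1, 84, 0, 23, 0], [1, 98, 0, 35, 0]]]}}

```text
time: 16.72
eef_pos: [0.5856, -0.1338, 0.1646]
tcp_rot: [-0.023, 1.0, -0.001, 0.003]
contact_force: [0.6, -1.0, 0.7]
opening: -0.005
```

```bash
python3 -c "
from h import *
go(box([.115,0,.197]),92.8)
for r in ctrl.read_camera('scene')[:0]: pass
for r in ctrl.mark_of('lid_front','scene')[:2]: print(r)
m=ctrl.camera_model('scene')
for th in (1.65,1.2,.8,.6): print(th,proj(m,box([.068-.13*np.cos(th)+.004*np.sin(th),0,.072+.13*np.sin(th)+.004*np.cos(th)])))
"
```

```text
t 16.72 tcp [ 0.5856 -0.1338  0.1646] yang 92.61 q [-0.39  0.18  1.83  0.    1.13 -2.01] F [ 0.6 -1.   0.7] op -0.005
delta mm [-118.1    0.9  -31.7] yaw -0.2
{'position': [294.1, 169.7], 'confidence': 0.63}
1.65 [317.1695934  140.78937003]
1.2 [304.96988851 153.55526864]
0.8 [294.55652959 169.51030266]
0.6 [290.23261719 178.07731634]
```

>>> {"method": "drive_tool", "body": {"motion": [[[1, 8, 0, 8, 0], [1, 15, 0, 15, 0], [1, 21, 0, 23, 0], [1, 26, 0, 31, 0], [1, 33, 0, 47, 0], [1, 37, 0, 59, 0], [1, 39, 0, 67, 0], [1, 40, 0, 71, 0]]]}}

```text
time: 17.48
eef_pos: [0.5438, -0.1345, 0.0888]
tcp_rot: [-0.023, 1.0, 0.001, -0.001]
contact_force: [-0.1, 0.1, 1.1]
opening: 0.002
```

```bash
python3 -c "
from h import *
go(box([-.045,0,.0735]),92.8)"
```

```text
t 17.48 tcp [ 0.5438 -0.1345  0.0888] yang 92.59 q [-0.42  0.2   1.96  0.    0.98 -2.04] F [-0.1  0.1  1.1] op 0.002
delta mm [ 0.2 -0.7 15.3] yaw -0.2
```

>>> {"method": "drive_tool", "body": {"motion": [[[1, 1, 0, 2, 0], [1, 1, 0, 4, 0], [1, 1, 0, 7, 0], [1, 1, 0, 10, 0], [1, 1, 0, 13, 0], [1, 1, 0, 15, 0], [1, 1, 0, 16, 0], [1, 1, 0, 16, 0]]]}}

```text
time: 18.15
eef_pos: [0.5442, -0.1351, 0.0748]
tcp_rot: [-0.023, 1.0, -0.0, 0.0]
contact_force: [-0.4, 0.2, 1.6]
opening: -0.001
```

>>> {"method": "drive_tool", "body": {"motion": [[[1, 0, 0, 1, 0], [1, 0, 0, 1.5, 0], [1, 0, 0, 2, 0], [1, 0, 0, 2.5, 0], [1, 0, 0, 3, 0], [1, 0, 0, 3, 0], [1, 0, 0, 3, 0], [1, 0, 0, 3, 0]]]}}

```text
time: 18.82
eef_pos: [0.5442, -0.1351, 0.0729]
tcp_rot: [-0.023, 1.0, -0.0, 0.0]
contact_force: [-2.0, 0.1, 6.7]
opening: -0.001
```

Force has risen, so the lid is against its over-travel stop. I raise gently to test the latch.

>>> {"method": "drive_tool", "body": {"motion": [[[1, 0, 0, -2, 0], [1, 0, 0, -4, 0], [1, 0, 0, -7, 0], [1, 0, 0, -10, 0], [1, 0, 0, -14, 0], [1, 0, 0, -18, 0], [1, 0, 0, -18, 0], [1, 0, 0, -18, 0]]]}}

```text
time: 19.48
eef_pos: [0.5441, -0.135, 0.0902]
tcp_rot: [-0.023, 1.0, -0.0, 0.0]
contact_force: [-0.4, -0.2, 0.9]
opening: 0.001
```

>>> {"method": "drive_tool", "body": {"motion": [[[1, 0, 0, -30, 0], [1, 5, 0, -65, 0], [1, 15, 0, -100, 0], [1, 25, 20, -120, 0], [1, 25, 55, -130, 0], [1, 25, 90, -130, 0], [1, 25, 125, -130, 0], [1, 25, 160, -130, 0]]]}}

```text
time: 20.15
eef_pos: [0.5113, 0.0251, 0.2202]
tcp_rot: [-0.022, 1.0, -0.0, 0.0]
contact_force: [0.2, -0.4, -0.3]
opening: 0.003
```

```bash
python3 - <<'E'
from h import *
go(box([0,0,.2]))
a=snap("scene","s8.png");b=snap("top","t8.png")
for r in ctrl.mark_of("lid_front","scene")[:2]: print(r)
print("shut predicts",proj(ctrl.camera_model("scene"),box([-.062,0,.076])))
cv2.imwrite("pics/end.png",np.vstack([cv2.resize(a[120:300,140:400],(780,540))[:290+0],cv2.resize(b[110:270,130:370],(780,300))])[:590,:,::-1])
E
```

```text
t 20.15 tcp [0.5113 0.0251 0.2202] yang 92.55 q [-0.15 -0.07  1.98  0.    1.23 -1.76] F [ 0.2 -0.4 -0.3] op 0.003
delta mm [ -70.  -161.4   20.3] yaw None
{'position': [282.0, 201.2], 'confidence': 0.96}
{'position': [166.0, 181.2], 'confidence': 0.35}
shut predicts [283.14477456 200.93243465]
```

View pics/end.png

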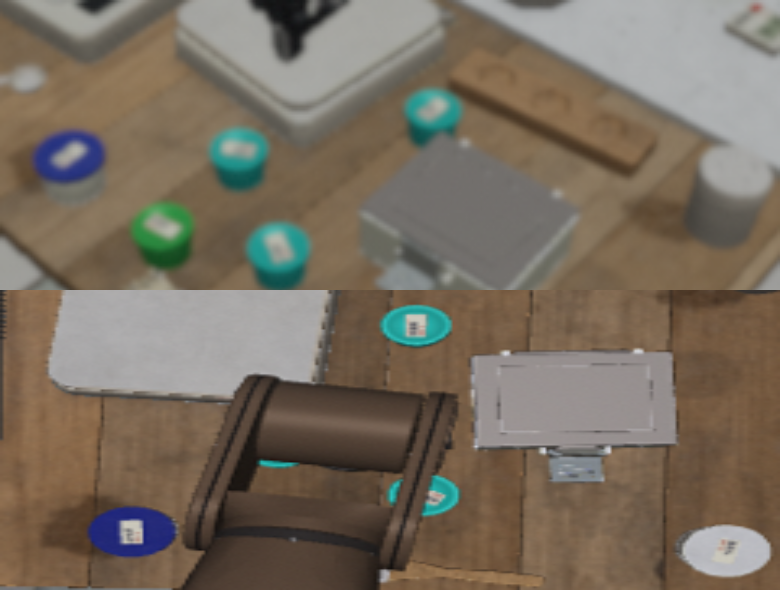

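The lid is shut, at (470,210) in the upper crop and (575,400) in the lower, and stays down with the robot clear. The blue and white tubs are where they were. Handing in.

```bash
python3 -c "
from plant import ctrl
print(ctrl.sign_off())"
```

```text
the job is handed in; nothing more can be done
None
```

The red-lidded small tub is in the storage box with the lid latched shut. I handed the job in at about 20 s, well under the 70 s limit.

- **Steps:** I pressed the thumb latch and the lid sprang fully open. I lowered the tub until I felt the floor (about 11 N), backed off, let go, then swung the lid down and pushed its front edge home (about 7 N).
- **Tub:** before I closed the lid, the wrist picture showed it standing upright on the floor, about 10 mm forward of centre.
- **Lid:** after the arm backed away the lid stayed down. Its front point was seen at (282, 201) in the scene camera, against (283, 201) expected for shut.
- **Other tubs:** the blue and all-white tubs look unmoved in the last pictures; I did not measure their positions. I left the green and turquoise look-alikes alone.

No check failed. The one loose end is a brief upward push of about 6 N while gripping the tub. I did not find its cause, but the grip held.

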